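# Refit the crank of a forge blower

### The arm

A 6-joint arm with a two-finger parallel gripper is mounted at the origin on the work surface. World frame = base frame: x ahead of the robot, y to its left, z up, the work surface at z = 0. Lengths are in m, angles in degrees, forces in N, time in s.
With the tool pointing down it reaches from about 0.35 to 0.975 m from the base axis. Payload 4.9 kg.
Tool frame: the origin (TCP) lies at the very end of the fingers, on their centre line; the grasp point (between the pads) lies 19 mm behind it; z points along the fingers, y is the direction in which the jaws open and shut (so a half turn about z gives the same grasp; the last joint's range is limited). The gripper opens to 85 mm and grips with 20 to 120 N. Pads are 22 mm wide; open, the fingers measure 114 mm over their backs; the gripper's body (76 mm by 85 mm) begins 54 mm behind the grasp point. The pads swing forward as they close: fully open they stand 13 mm farther back than shut.
Start: joints at [-74.083, 3.019, 92.412, -0, 84.569, -6.818], TCP at [0.242, -0.576, 0.231] pointing down, gripper open.
Joint ranges: [-172.51, 172.51], [-57.92, 126.97], [3.15, 148.05], [-58.71, 238.71], [5.1, 150.11], [-179.66, 179.66]. Speed limits (degrees/s): [147.25, 147.25, 180, 180, 180, 180].

### API

Orientations are given as a 3x3 rotation matrix whose columns are the frame's x, y, z axes.
In Python, from station import env gives the robot as it stands.
- The arm moves only by the shell command python3 -m handwheel 'ROWS'. ROWS is JSON, one flat list of numbers, 7 for each row, row after row: the finger opening in mm, from 0 to 85.4, then the shift along the tool's x, y, z in units of 2.5 cm (1.0 is 2.5 cm), then the turn, a rotation vector about the tool's x, y, z in units of 5 degrees (1.0 is 5 degrees). A call has 1 to 20 rows; each row shifts and turns the pose as measured when the row begins, along the tool's axes as they then stand; what a row does not reach is not made up. A row lasts 1/10 s, in which the tool goes at most 50 mm and 8.59 degrees, less where a joint would pass 70% of its speed; a pose out of reach is approached as far as the arm can. A call with a number of a shift or a turn outside -1 to 1 is refused whole. A call with a gripper value outside its range is refused whole. The fingers move at their own pace and stop on an object; the grip force is fixed at half the most. Time passes only in rows, so rows that do not move let the fingers close. It gives the time, the measured TCP pose, the force and the opening at its end, in the units of the state.
- env.get_obs(): the state, without advancing time (a new reading comes with each control period).
- env.get_image(name): name is "scene" or "top" or "wrist"; returns a dict with "image" (400x640x3 uint8, red, green, blue), "mtx" (3x3 intrinsics, pixels), "R" (3x3) and "t" (3): a world point X has camera coordinates R X + t; the wrist camera has in their place "hand_eye" (4x4, takes a point from camera to tool coordinates, whose origin is the TCP and whose axes are the flange's). Camera axes: x right, y down, z forward; pixel columns grow to the right and rows downward; lengths in m; the calibration is good to about 2 mm. A picture is of the moment at which its call begins: read the wrist's pose just before it. There is no depth.
- env.job_done(): hands the job in, once; it reports no verdict.
The state is a dict: "time_s": time; "joint_positions": joint angles; "dq": joint speeds; "joint_torque": joint torques, N m; "tcp_pos": TCP position; "ee_rot": TCP orientation; "force": force on the tool from outside, world axes, zero at the start; "moment": the same for the moment, N m; "opening": opening from 0.0 (shut) to 1.0 (fully open).
Only numpy, scipy, OpenCV 4.12 (cv2) and the standard library are available. Lean on these libraries where they do the work, as an engineer would, in place of code of your own. Each camera call takes 0.05 s, during which the arm holds its last target. There are 200 camera calls.

### The job

The hand-cranked forge blower lies on its side with its crank taken off. Put the crank back on the upright splined shaft: feel for the splines by turning it lightly, without forcing it, until the hub drops fully home on the collar, then wind the crank round until its wooden grip stands over the middle of the outlet pipe, and let go. Leave the other things on the table alone.

Things in the scene. Friction and masses are not known exactly. Their poses are not given: they have to be found in the camera images.
- shaft_seat (a point): point on the fixed blower, on the crankshaft's axis in the top face of the collar the hub seats on, 140 mm above the table; z up along the shaft, x along the outlet pipe. Collar 34 mm across, on a 36 mm wide boss that rises 27 mm out of the round gear case (116 mm across). Which way the shaft's keys point is NOT given: feel or see it
- shaft_nose (a point): point on the fixed blower: tip of the shaft, 40.5 mm above the collar; axes as shaft_seat. From the top: a plain pilot nose 11 mm long, 22.4 mm thick, its top 9 mm bevelled down to 12 mm; then 29.5 mm of six straight splines down to the collar (28 mm over the keys, 23 mm between, keys 6 mm wide). The shaft turns endlessly both ways, a steady gear drag of 0.5 N m holds it
- outlet (a point): point on the fixed blower: centre of the outlet pipe's open end, 170 mm from the shaft's axis and 46 mm above the table; x points out of the pipe, z up. The pipe, 72 mm thick (flange 88 mm), runs level and straight from under the shaft to here
- blower: forge blower in green-grey cast iron, fixed to the table, lying on its side; origin on the table under the crankshaft, x along the outlet pipe, z up. Gear case top 113 mm above the table; beside it the round fan casing, 218 mm across, 106 mm high at its hump (117 mm at a brass oil cup), centred at x -20, y +55 mm, with a flat foot 70 mm high on its -x side, 148 mm out
- crank: loose steel crank with a wooden grip, 0.3 to 0.5 kg, lying flat on the table, grip upright; origin at the centre of the hub's underside, x along the arm to the grip, z up. Its centre of mass lies about 50 mm from the hub's axis, towards the grip
- crank_hub (a point): centre of the crank's hub, half-way up; axes as crank. Hexagon 34 mm high, 40 mm across flats, flats face +y and -y. Bore right through, 24 mm, with six slots 7.1 mm wide at 30, 90, 150.. degrees from x (29.2 mm across): fits the shaft every 60 degrees, 2 degrees of play each way. Seated, it lies 17 mm above the collar; resting on the key ends, 46.5 mm
- crank_grip (a point): centre of the crank's upright wooden grip, round, 28 mm thick, 81 mm long with its cap (12 to 93 mm above the hub's underside), 145 mm from the hub's axis along the arm; this point is 52 mm above the hub's underside. The arm is a flat bar 20 mm wide, 6 mm thick, flush with the hub's underside, 14 mm thick within 55 mm of the hub's axis
- tumbler: metal tumbler, 72 mm wide, 105 mm tall, bystander; origin at the centre of its underside
- bowl: white stoneware bowl, 104 mm wide, 48 mm tall, bystander; origin at the centre of its underside
- tongs: black iron tongs, 180 mm long, 14 mm high, bystander; origin at the rivet, on the table
- block: wooden block 150 x 55 x 30 mm, bystander; origin at the centre of its underside
Things that resemble listed ones, but are neither listed nor needed, are in the scene too. Several things have the shape of the crank; the one meant has the colours described above.

How it is judged:
By the outcome, as a careful person would: the job done as asked, in the order asked, and still so for the second after the job is handed in, with the robot touching nothing.
It also fails if it takes over 72 s, if anything falls off the work surface, if the arm or the gripper's body presses on something with over 40 N, if the wrist force passes 120 N, or if a joint passes its speed limit or range.

## Working session

There is one attempt and no reset: what is moved stays moved. The work goes in short steps, Python scripts to look and compute and a shell command to move; the robot and the scene stay as the last step left them, time stands still between calls to the robot, and variables do not carry over. Pictures are saved under pics/ and viewed, about 8 in all and at most 12, crops included, and the job is handed in when it is done.

```bash
ls; mkdir -p pics
python3 - <<'E'
from station import env
import cv2,numpy as np
o=env.get_obs();print(o)
for n in("scene","top"):
    d=env.get_image(n);cv2.imwrite(f"pics/{n}0.png",d["image"][:,:,::-1]);np.savez(f"pics/{n}0.npz",**d)
    print(n,d["mtx"],d["R"],d["t"])
E
```

```text
pics
{'time_s': 0.0, 'joint_positions': array([-7.40840847e+01,  3.05820615e+00,  9.24910683e+01,  9.39811004e-04,
        8.45693643e+01, -6.81769953e+00]), 'dq': array([ 0.03263733, -0.09098283,  0.06338146, -0.05916614,  0.12227541,
        0.04978384]), 'joint_torque': array([-2.50625862e-04, -3.93677938e+01, -3.70173740e+01, -1.41797859e-04,
        6.89102933e-03, -4.83153954e-06]), 'tcp_pos': array([ 0.24136854, -0.57584237,  0.23006345]), 'ee_rot': array([[ 9.22312202e-01,  3.86445205e-01, -5.52119559e-04],
       [ 3.86445511e-01, -9.22310080e-01,  1.99573569e-03],
       [ 2.62017052e-04, -2.05405550e-03, -9.99997856e-01]]), 'force': array([ 0.27633074, -0.23768446,  0.28719781]), 'moment': array([ 0.00890743,  0.02504883, -0.03428949]), 'opening': 0.9985842340323848}
scene [[368.04567182   0.         317.20807888]
 [  0.         368.04567182 204.01010301]
 [  0.           0.           1.        ]] [[-0.24035239  0.97050954 -0.01849218]
 [ 0.67102206  0.15235663 -0.72561481]
 [-0.70139869 -0.18681191 -0.68785259]] [ 0.08967756 -0.30743006  1.4581208 ]
top [[399.74859325   0.         317.20097922]
 [  0.         399.74859325 200.47624936]
 [  0.           0.           1.        ]] [[-0.02311015 -0.99972441  0.00412736]
 [-0.99679256  0.02272557 -0.07673419]
 [ 0.07661925 -0.00588746 -0.99704304]] [0.05253445 0.58831139 1.13984764]
```

View pics/top0.png

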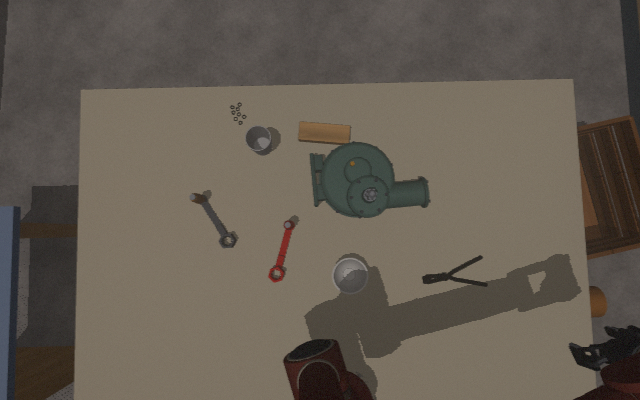

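View pics/scene0.png

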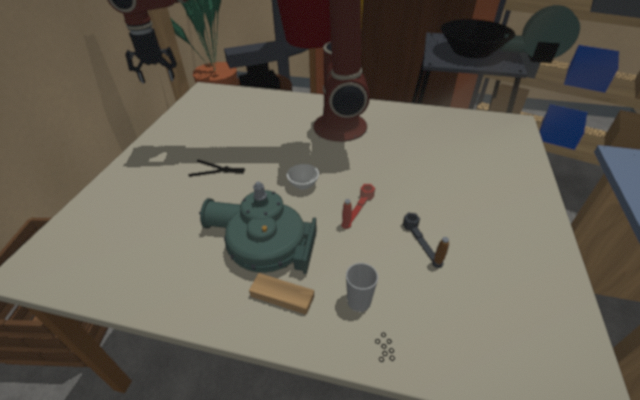

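The top view shows the steel crank with its hub near (228,240) and its grip near (198,197). The red crank is a decoy. The shaft is near (370,194) and the outlet end near (428,192).

```bash
cat > h.py <<'E'
import numpy as np,cv2
from station import env
def ray(d,u,v,z):
    r=d["R"].T@np.linalg.inv(d["mtx"])@np.array([u,v,1.]);c=-d["R"].T@d["t"]
    return c+r*(z-c[2])/r[2]
def proj(d,X):
    p=d["mtx"]@(d["R"]@np.array(X)+d["t"]);return p[:2]/p[2]
def wrist():
    o=env.get_obs();d=dict(env.get_image("wrist"));H=d["hand_eye"]
    T=np.eye(4);T[:3,:3]=o["ee_rot"];T[:3,3]=o["tcp_pos"]
    C=np.linalg.inv(T@H);d["R"]=C[:3,:3];d["t"]=C[:3,3];return d,o
def goto(p,yaw=None):
    """print remaining shift in tool units (and turn about tool z so that jaw axis y is at yaw deg)"""
    o=env.get_obs();R=o["ee_rot"];s=R.T@(np.array(p)-o["tcp_pos"])/.025
    print("tool shift units",s.round(2),"tcp",o["tcp_pos"].round(4),"yawY",np.degrees(np.arctan2(R[1,1],R[0,1])).round(2),"q6",o["joint_positions"][5].round(1),"z",R[:,2].round(4),"F",o["force"].round(1))
E
python3 - <<'E'
from h import *
t=dict(np.load("pics/top0.npz"));s=dict(np.load("pics/scene0.npz"))
a=cv2.resize(t["image"][150:260,180:440],None,fx=3,fy=3,interpolation=2)[:,:,::-1]
b=cv2.resize(s["image"][170:280,190:460],None,fx=2.9,fy=2.9,interpolation=2)[:,:,::-1]
w=min(a.shape[1],b.shape[1]);cv2.imwrite("pics/c1.png",np.vstack([a[:270,:w],b[:,:w]]))
h=ray(t,228,240,.034);g=ray(t,198,197,.093);sh=ray(t,370,194,.18);print(h,g,np.linalg.norm((h-g)[:2]),sh)
print(ray(t,429,192,.046))
print("check scene",proj(s,h),proj(s,g),proj(s,sh))
E
```

```text
[0.48115902 0.29625821 0.034     ] [0.60087255 0.36446219 0.093     ] 0.13777920634155003 [ 0.59057422 -0.09329322  0.18      ]
[ 0.60455563 -0.2806993   0.046     ]
check scene [409.37714516 216.6930336 ] [438.14572817 238.11046911] [259.83702874 182.03894437]
```

View pics/c1.png

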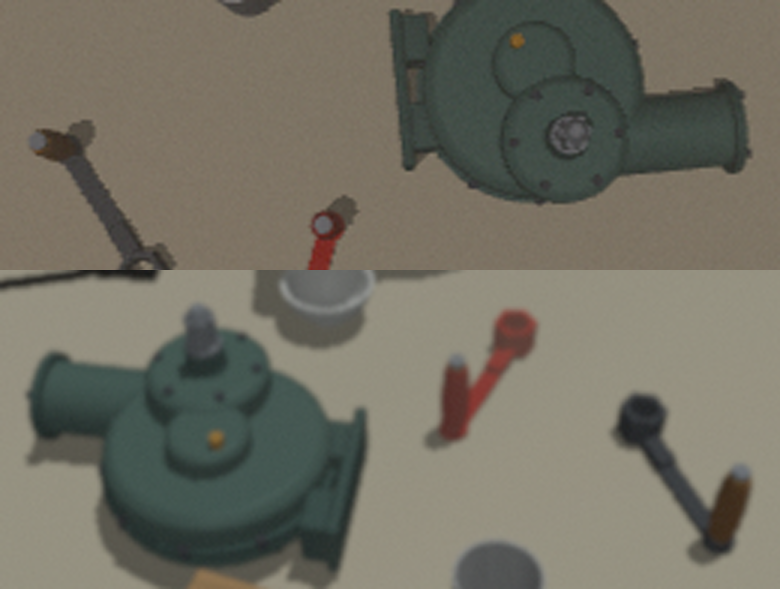

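```bash
python3 -m handwheel '[85,1,-0.8,-0.24,0,0,0,85,1,-0.8,-0.24,0,0,0,85,1,-0.8,-0.24,0,0,0,85,1,-0.8,-0.24,0,0,0,85,1,-0.8,-0.24,0,0,0,85,1,-0.8,-0.24,0,0,0,85,1,-0.8,-0.24,0,0,0,85,1,-0.8,-0.24,0,0,0,85,1,-0.8,-0.24,0,0,0,85,1,-0.8,-0.24,0,0,0,85,1,-0.8,-0.24,0,0,0,85,1,-0.8,-0.24,0,0,0,85,1,-0.8,-0.24,0,0,0,85,1,-0.8,-0.24,0,0,0,85,1,-0.8,-0.24,0,0,0,85,1,-0.8,-0.24,0,0,0,85,0,0,0,0,0,0]'
python3 - <<'E'
from h import *
d,o=wrist();cv2.imwrite("pics/w1.png",d["image"][:,:,::-1]);np.savez("pics/w1.npz",**d)
goto([.59,-.093,.3]);print(d["hand_eye"],d["mtx"][0])
for p in([.59,-.093,.18],[.6,-.26,.09]):print(proj(d,p))
E
```

```text
time_s: 1.8
tcp_pos: [0.4928, -0.1063, 0.3222]
ee_rot: [[0.924, 0.383, -0.009], [0.383, -0.924, 0.016], [-0.002, -0.018, -1.0]]
force: [0.8, -0.6, 0.2]
opening: 0.998
tool shift units [3.85 0.98 0.83] tcp [ 0.492  -0.1075  0.3215] yawY -67.56 q6 46.5 z [-0.01    0.0152 -0.9998] F [ 0.4 -0.7 -0.5]
[[-2.27768372e-03 -9.58465320e-01 -2.85200005e-01  7.34675638e-02]
 [ 9.99997333e-01 -2.29223926e-03 -2.82769326e-04  9.59423546e-04]
 [-3.82722057e-04 -2.85199889e-01  9.58467984e-01 -1.42752975e-01]
 [ 0.00000000e+00  0.00000000e+00  0.00000000e+00  1.00000000e+00]] [317.4738311    0.         319.11185325]
[350.5631027   70.70637684]
[480.8542664  127.16857673]
```

View pics/w1.png

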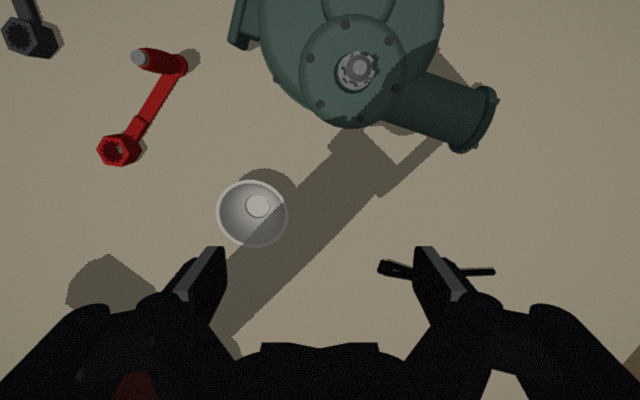

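The wrist view shows the shaft tip at about (358,69), the outlet flange at about (480,120) and the steel hub at (28,33).

Run:
```python
from h import *
d=dict(np.load("pics/w1.npz"))
c=d["image"][35:165,300:510]
cv2.imwrite("pics/w1c.png",np.clip(cv2.resize(c,None,fx=3.8,fy=3.8,interpolation=2)[:,:,::-1]*1.6,0,255))
```

```text
[ WARN:0@0.464] global loadsave.cpp:1063 imwrite_ Unsupported depth image for selected encoder is fallbacked to CV_8U.
```

View pics/w1c.png

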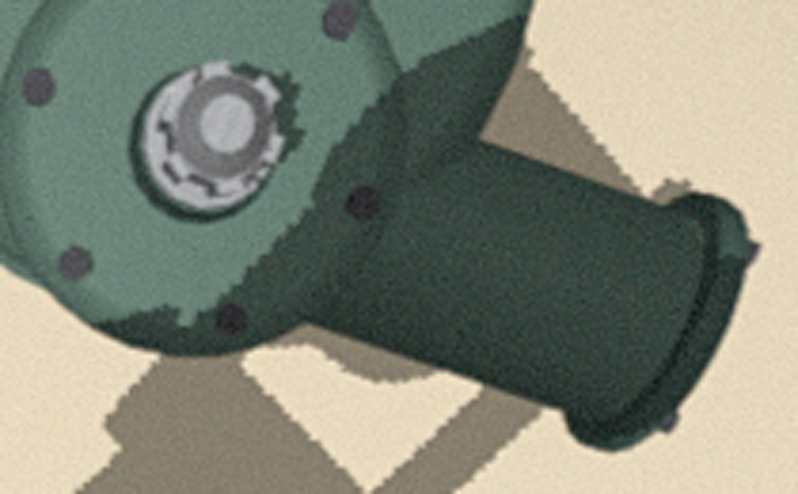

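Run:
```python
from h import *
d=dict(np.load("pics/w1.npz"))
f=lambda x,y,z:ray(d,300+x/3.8,35+y/3.8,z)
s=f(228,123,.1805);print("shaft",s)
A=[f(480,140,.046),f(660,200,.046)];B=[f(305,322,.046),f(565,410,.046)]
for L in(A,B):
    v=L[1]-L[0];n=np.array([-v[1],v[0]])/np.hypot(*v[:2]);print(np.degrees(np.arctan2(v[1],v[0])),"dist from shaft",n@(s-L[0])[:2])
h=ray(d,19,36,.034);print("hub",h)
goto([.48-.06,.296-.02,.2])
```

```text
shaft [ 0.5953196  -0.09919185  0.1805    ]
-84.6389011771825 dist from shaft -0.033650992795817854
-85.60000118162758 dist from shaft 0.03609689034302385
hub [0.4839458  0.30148567 0.034     ]
tool shift units [  3.21 -15.19   5.12] tcp [ 0.492  -0.1075  0.3215] yawY -67.56 q6 46.5 z [-0.01    0.0152 -0.9998] F [ 0.4 -0.7 -0.5]
```

```bash
python3 -m handwheel '[85,0.2,-1,0.27,0,0,0,85,0.2,-1,0.27,0,0,0,85,0.2,-1,0.27,0,0,0,85,0.2,-1,0.27,0,0,0,85,0.2,-1,0.27,0,0,0,85,0.2,-1,0.27,0,0,0,85,0.2,-1,0.27,0,0,0,85,0.2,-1,0.27,0,0,-0.3,85,0.2,-1,0.27,0,0,-0.3,85,0.2,-1,0.27,0,0,-0.3,85,0.2,-1,0.27,0,0,-0.3,85,0.2,-1,0.27,0,0,-0.3,85,0.2,-1,0.27,0,0,-0.3,85,0.2,-1,0.27,0,0,0,85,0.2,-1,0.27,0,0,0,85,0.2,-0.8,0.27,0,0,0,85,0,0,0,0,0,0,85,0,0,0,0,0,0]'
python3 - <<'E'
from h import *
d,o=wrist();cv2.imwrite("pics/w2.png",d["image"][:,:,::-1]);np.savez("pics/w2.npz",**d)
goto([.482,.299,.2])
for p in([.482,.299,.034],[.6,.366,.093]):print(proj(d,p))
E
```

```text
time_s: 3.65
tcp_pos: [0.3883, 0.2794, 0.2024]
ee_rot: [[0.863, 0.504, -0.027], [0.505, -0.863, 0.003], [-0.022, -0.016, -1.0]]
force: [-0.2, -0.2, 0.4]
opening: 0.995
tool shift units [ 3.64  1.21 -0.01] tcp [0.3883 0.2792 0.2023] yawY -59.74 q6 85.9 z [-0.0269  0.003  -0.9996] F [0.5 0.3 0.7]
[353.94089326  73.53626625]
[ 372.41835338 -170.56963216]
```

View pics/w2.png

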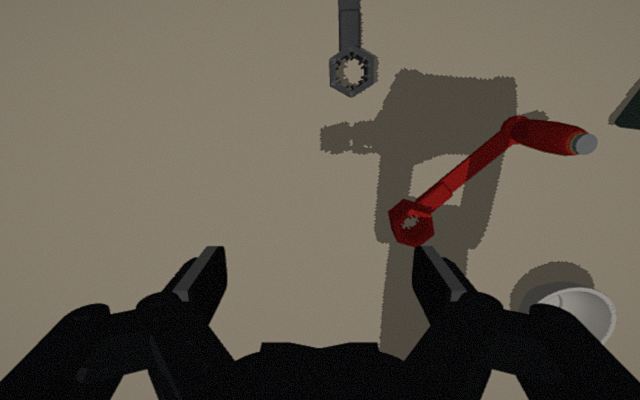

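```bash
cat >> h.py <<'E'
def rem(p,yaw):
    """remaining shift (2.5 cm units) and turn (5 deg units) in tool axes to TCP p, tool down, jaw y at yaw"""
    from scipy.spatial.transform import Rotation as Q
    o=env.get_obs();R=o["ee_rot"];a=np.radians(yaw);y=np.array([np.cos(a),np.sin(a),0]);z=np.array([0,0,-1.])
    T=np.column_stack([np.cross(y,z),y,z]);w=np.degrees(Q.from_matrix(R.T@T).as_rotvec())/5
    print("t",round(o["time_s"],2),"shift",(R.T@(np.array(p)-o["tcp_pos"])/.025).round(3),"turn",w.round(3),"tcp",o["tcp_pos"].round(4),"yawY",np.degrees(np.arctan2(R[1,1],R[0,1])).round(2),"q6",o["joint_positions"][5].round(1),"F",o["force"].round(1),"M",o["moment"].round(2),"op",round(85.4*o["opening"],1))
E
python3 - <<'E'
from h import *
d=dict(np.load("pics/w2.npz"));g=cv2.cvtColor(d["image"],cv2.COLOR_RGB2GRAY)
for v in(3,8,20,30):
    m=np.where(g[v,325:375]<90)[0]+325;print(v,m.min(),m.max(),g[v,330:370:4])
m=((g<85)&(np.indices(g.shape)[0]>50)&(np.indices(g.shape)[0]<100)&(np.indices(g.shape)[1]<380)&(np.indices(g.shape)[1]>322)).astype(np.uint8)
c=max(cv2.findContours(m,0,2)[0],key=cv2.contourArea);print(cv2.boundingRect(c))
h=ray(d,353,72,.034);print(h)
for v in(3,20):
    m=np.where(g[v,325:375]<90)[0]+325
    a=ray(d,m.mean(),v,.008);print(a,np.degrees(np.arctan2(*(a-h)[1::-1])))
rem([h[0],h[1],.15],-60)
E
```

```text
3 338 359 [121 123  64  53  52  52  54  46 123 124]
8 338 360 [122 124  84  56  52  52  49  50 122 122]
20 338 360 [125 126  85  58  55  53  56  42 127 125]
30 339 362 [123 129 107  55  56  57  49  44  81 122]
(329, 51, 50, 47)
[0.48268323 0.3004385  0.034     ]
[0.5338175  0.33473038 0.008     ] 33.84675578058743
[0.52202375 0.32686675 0.008     ] 33.892494277069574
t 3.7 shift [3.733 1.204 1.993] turn [-0.185  0.25   0.055] tcp [0.3883 0.2792 0.2023] yawY -59.74 q6 85.9 F [0.5 0.3 0.7] M [0.03 0.   0.  ] op 85.0
```

The wrist view shows the steel hub at (353,72) with its arm running up the image at about 33.5°. I'll approach it at z 0.10 and check there.

```bash
python3 -m handwheel '[85,0.75,0.24,0.6,-0.05,0.06,-0.15,85,0.75,0.24,0.6,-0.05,0.06,-0.15,85,0.75,0.24,0.8,-0.05,0.06,-0.15,85,0.75,0.24,0.8,-0.04,0.06,-0.15,85,0.75,0.24,0.8,0,0,0,85,0,0,0,0,0,0,85,0,0,0,0,0,0]'
python3 - <<'E'
from h import *
rem([.4827,.3004,.006],-56.5)
E
```

```text
time_s: 4.4
tcp_pos: [0.4924, 0.2954, 0.1126]
ee_rot: [[0.841, 0.541, 0.008], [0.541, -0.841, 0.0], [0.007, 0.004, -1.0]]
force: [-0.6, -0.6, 0.7]
opening: 0.998
t 4.4 shift [-0.247 -0.396  4.261] turn [ 0.049 -0.076 -0.152] tcp [0.4924 0.2954 0.1126] yawY -57.26 q6 80.9 F [-0.6 -0.6  0.7] M [ 0.05 -0.03  0.06] op 85.2
```

```bash
python3 -m handwheel '[85,-0.12,-0.2,0.5,0.02,-0.04,-0.08,85,-0.12,-0.2,0.5,0.02,-0.04,-0.08,85,0,0,0.6,0,0,0,85,0,0,0.6,0,0,0,85,0,0,0.6,0,0,0,85,0,0,0.5,0,0,0,85,0,0,0.4,0,0,0,85,0,0,0.2,0,0,0,85,0,0,0,0,0,0]'
python3 - <<'E'
from h import *
rem([.4827,.3004,.006],-56.5)
E
```

```text
time_s: 5.3
tcp_pos: [0.4798, 0.3, 0.0085]
ee_rot: [[0.833, 0.554, 0.001], [0.554, -0.833, -0.0], [0.0, 0.001, -1.0]]
force: [-0.4, 0.1, -0.5]
opening: 0.994
t 5.3 shift [0.107 0.052 0.1  ] turn [ 0.009 -0.004  0.023] tcp [0.4798 0.3    0.0085] yawY -56.39 q6 80.9 F [-0.4  0.1 -0.5] M [-0.03  0.02 -0.04] op 84.9
```

```bash
python3 -m handwheel '[85,0.11,0.05,0.1,0,0,0.02,30,0,0,0,0,0,0,30,0,0,0,0,0,0,30,0,0,0,0,0,0,30,0,0,0,0,0,0,30,0,0,0,0,0,0,30,0,0,0,0,0,0,30,0,0,0,0,0,0]'
python3 - <<'E'
from h import *
rem([.4827,.3004,.006],-56.5)
E
```

```text
time_s: 6.1
tcp_pos: [0.4849, 0.3014, 0.0081]
ee_rot: [[0.834, 0.552, 0.005], [0.552, -0.834, 0.002], [0.005, 0.001, -1.0]]
force: [0.7, -0.0, -0.7]
opening: 0.457
t 6.1 shift [-0.096 -0.014  0.084] turn [ 0.014 -0.056 -0.003] tcp [0.4849 0.3014 0.0081] yawY -56.51 q6 80.9 F [ 0.7 -0.  -0.7] M [0.01 0.1  0.  ] op 39.1
```

```bash
python3 -m handwheel '[30,0,0,-0.4,0,0,0,30,0,0,-0.8,0,0,0,30,0,0,-1,0,0,0,30,0,0,-1,0,0,0,30,0,0,-1,0,0,0,30,0,0,-1,0,0,0,30,0,0,-1,0,0,0,30,0,0,-1,0,0,0,30,0,0,-1,0,0,0,30,0,0,-0.8,0,0,0,30,0,0,-0.3,0,0,0,30,0,0,0,0,0,0]'
python3 - <<'E'
from h import *
rem([.52,-.077,.25],-56.5)
E
```

```text
time_s: 7.3
tcp_pos: [0.477, 0.2974, 0.2453]
ee_rot: [[0.834, 0.552, -0.014], [0.552, -0.834, -0.009], [-0.016, -0.0, -1.0]]
force: [-0.6, 0.1, -3.1]
opening: 0.457
t 7.3 shift [-6.833 13.439 -0.081] turn [-0.003  0.187 -0.001] tcp [0.477  0.2974 0.2453] yawY -56.51 q6 80.9 F [-0.6  0.1 -3.1] M [-0.04  0.09  0.01] op 39.0
```

```bash
python3 -m handwheel '[30,-0.3,0.6,0,0,0.05,0,30,-0.5,0.96,0,0,0.05,0,30,-0.5,0.96,0,0,0.05,0,30,-0.5,0.96,0,0,0,0,30,-0.5,0.96,0,0,0,0,30,-0.5,0.96,0,0,0,0,30,-0.5,0.96,0,0,0,0,30,-0.5,0.96,0,0,0,0,30,-0.5,0.96,0,0,0,0,30,-0.5,0.96,0,0,0,0,30,-0.5,0.96,0,0,0,0,30,-0.5,0.96,0,0,0,0,30,-0.5,0.96,0,0,0,0,30,-0.4,0.7,0,0,0,0,30,-0.1,0.3,0,0,0,0,30,0,0,0,0,0,0,30,0,0,0,0,0,0]'
python3 - <<'E'
from h import *
rem([.52,-.077,.25],-56.5)
d,o=wrist();np.savez("pics/w3.npz",**d)
u=proj(d,[.594,-.097,.1695]);print(u,proj(d,[.59+.05,-.097,.1695])-u,proj(d,o["tcp_pos"]))
im=d["image"][:,:,::-1];cv2.imwrite("pics/w3.png",im)
x,y=int(np.clip(u[0]-45,0,550)),int(np.clip(u[1]-45,0,310));print(x,y)
c=np.clip(cv2.resize(im[y:y+90,x:x+90],(540,540),interpolation=2).astype(float)*1.5,0,255)
s=cv2.resize(im,(256,160)).astype(float)
o=np.zeros((540,800,3));o[:,:540]=c;o[:160,542:798]=s;cv2.imwrite("pics/w3c.png",o.astype(np.uint8))
E
```

```text
time_s: 9.0
tcp_pos: [0.4981, -0.0965, 0.2156]
ee_rot: [[0.835, 0.547, -0.051], [0.548, -0.837, -0.009], [-0.048, -0.021, -0.999]]
force: [0.6, 0.5, -3.3]
opening: 0.459
t 9.0 shift [ 1.093 -0.201 -1.427] turn [-0.241  0.544 -0.058] tcp [ 0.4981 -0.0965  0.2156] yawY -56.82 q6 38.3 F [ 0.6  0.5 -3.3] M [-0.07  0.1   0.01] op 39.2
[415.41898852  80.83561999] [ 57.54863691 -80.82323319] [317.13996479 251.61174801]
370 35
```

View pics/w3c.png

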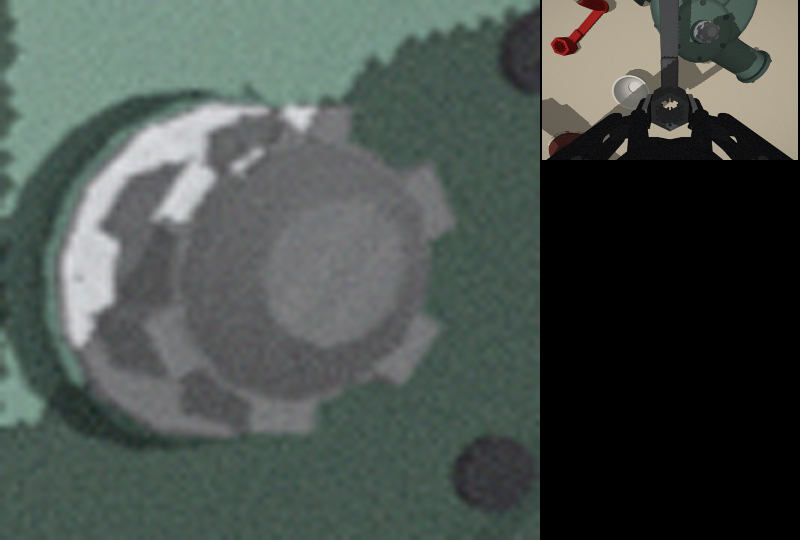

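The crop shows the six key ends clearly: outer ends at crop (437,200), (425,350), (285,415), (165,335), (185,190) and (318,120), nose top centred at (335,272). I'll work out the key angle and shaft position.

```bash
cat >> h.py <<'E'
SH=np.array([.595,-.098])
E
python3 - <<'E'
from h import *
d=dict(np.load("pics/w3.npz"))
f=lambda x,y,z:ray(d,370+x/6,35+y/6,z)
P=[f(*p,.1695) for p in[(437,200),(425,350),(285,415),(165,335),(185,190),(318,120)]]
c=np.mean(P,0);print("key centre",c,"nose",f(335,272,.1805))
for p in P:
    v=p-c;print(np.hypot(*v[:2])*1e3,np.degrees(np.arctan2(v[1],v[0])),np.degrees(np.arctan2(v[1],v[0]))%60)
# hub held: visible hub in the picture
print(proj(d,env.get_obs()["tcp_pos"]))
rem([c[0],c[1],.235],-56.5)
E
```

```text
key centre [ 0.59580094 -0.09899537  0.1695    ] nose [ 0.59550394 -0.09887809  0.1805    ]
12.8793230982162 -29.45408337699608 30.54591662300392
13.842771458570251 -87.06026994389323 32.93973005610677
12.75104524396645 -148.14867692080682 31.85132307919318
13.252596424413943 148.23962111068187 28.239621110681867
13.112630736666762 91.80435132507317 31.80435132507317
12.58557929563469 32.72967764594613 32.72967764594613
[316.7403693  251.33497375]
t 9.05 shift [ 3.166  2.217 -0.976] turn [-0.239  0.546 -0.051] tcp [ 0.4981 -0.0962  0.2156] yawY -56.78 q6 38.3 F [ 0.7 -0.3 -3.2] M [-0.1   0.1  -0.01] op 38.7
```

Run:
```python
from h import *
d=dict(np.load("pics/w3.npz"));im=d["image"][:,:,::-1]
c=np.clip(cv2.resize(im[0:330,240:400],None,fx=1.8,fy=1.8,interpolation=2).astype(float)*2,0,255)
e=np.clip(cv2.resize(im[215:315,267:367],None,fx=5,fy=5,interpolation=2).astype(float)*2.2,0,255)
o=np.zeros((594,800,3));o[:,:288]=c;o[:500,295:795]=e;cv2.imwrite("pics/w3d.png",o.astype(np.uint8))
H=np.linalg.inv(d["hand_eye"])
for p in([0,0,-.026],[.0,0,.008],[.145,0,.008],[.145,0,-.085],[.02,0,-.026]):
    q=d["mtx"]@(H@np.array(p+[1]))[:3];print(p,q[:2]/q[2])
```

```text
[0, 0, -0.026] [316.78524274 280.47032927]
[0.0, 0, 0.008] [317.22760954 244.48136707]
[0.145, 0, 0.008] [315.74863042 -93.74017974]
[0.145, 0, -0.085] [ 307.37235848 -582.48744284]
[0.02, 0, -0.026] [316.56632052 236.5606791 ]
```

View pics/w3d.png

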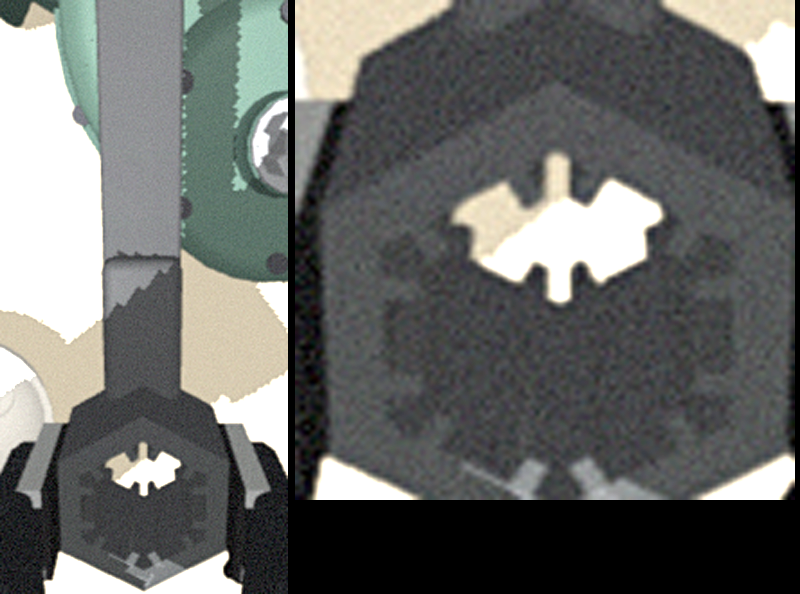

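The hub is held square: hexagon vertices at full-image (319.6,231.6), (272,256), (366,256), (319.4,326.7), with the side corners at (273,306) and (366,305).

Run:
```python
from h import *
from scipy.optimize import least_squares
d=dict(np.load("pics/w3.npz"));H=np.linalg.inv(d["hand_eye"]);r=.02/np.cos(np.pi/6)
ob=np.array([(319.6,231.6),(272,256),(273,306),(319.4,326.7),(366,305),(366,256)]);an=np.radians([0,-60,-120,180,120,60])
def pr(p,k=np.array):
    x,y,z,pit=p;L=np.c_[r*np.cos(an),r*np.sin(an),0*an];X=L+[x,y,z];X[:,2]+=pit*L[:,0]
    q=(d["mtx"]@(H@np.c_[X,np.ones(6)].T)[:3]);return (q[:2]/q[2]).T
s=least_squares(lambda p:(pr(p)-ob).ravel(),[0,0,-.026,0]);print(s.x,s.fun.reshape(-1,2).round(1))
```

```text
[-0.00221914  0.00106461 -0.02307821  0.03356158] [[-0.4 -0.8]
 [-0.3  0.7]
 [ 0.8 -1. ]
 [ 0.   0.8]
 [-1.  -0.2]
 [ 0.9  0.5]]
```

```bash
python3 -m handwheel '[30,0.2,0.2,-0.5,-0.08,0.18,0,30,0.6,0.4,-0.3,-0.08,0.18,0,30,0.8,0.5,0,-0.06,0.15,0,30,0.8,0.5,0,0,0,0.5,30,0.5,0.3,0,0,0,1,30,0,0,0,0,0,1,30,0,0,0,0,0,1,30,0,0,0,0,0,1,30,0,0,0,0,0,1,30,0,0,0,0,0,1,30,0,0,0,0,0,1,30,0,0,0,0,0,1,30,0,0,0,0,0,1,30,0,0,0,0,0,1,30,0,0,0,0,0,1,30,0,0,0,0,0,1,30,0,0,0,0,0,1,30,0,0,0,0,0,1,30,0,0,0,0,0,0]'
python3 - <<'E'
from h import *
rem([.5962,-.1001,.22],-148.7)
E
```

```text
time_s: 10.95
tcp_pos: [0.6023, -0.078, 0.2571]
ee_rot: [[0.759, -0.651, 0.031], [-0.651, -0.759, 0.004], [0.021, -0.024, -0.999]]
force: [-0.1, 0.0, -3.0]
opening: 0.455
t 10.95 shift [0.357 0.865 1.47 ] turn [-0.309 -0.196  3.615] tcp [ 0.6023 -0.078   0.2571] yawY -130.61 q6 115.9 F [-0.1  0.  -3. ] M [ 0.08  0.13 -0.  ] op 38.9
```

```bash
python3 -m handwheel '[30,0,0,0,-0.08,-0.05,0.9,30,0,0,0,-0.08,-0.05,0.9,30,0,0,0,-0.08,-0.05,0.9,30,0,0,0,-0.07,-0.05,0.8,30,0,0,0,0,0,0,30,0,0,0,0,0,0]'
python3 - <<'E'
from h import *
rem([.5962,-.1001,.21],-148.7)
E
```

```text
time_s: 11.55
tcp_pos: [0.6051, -0.0738, 0.2619]
ee_rot: [[0.534, -0.845, 0.007], [-0.845, -0.534, 0.002], [0.002, -0.007, -1.0]]
force: [-0.3, -0.0, -3.7]
opening: 0.453
t 11.55 shift [0.695 0.878 2.072] turn [-0.076 -0.02   0.195] tcp [ 0.6051 -0.0738  0.2619] yawY -147.72 q6 133.7 F [-0.3 -0.  -3.7] M [ 0.16  0.11 -0.04] op 38.7
```

```bash
python3 -m handwheel '[30,0.35,0.45,0.5,-0.04,0,0.1,30,0.35,0.43,0.5,-0.03,0,0.1,30,0,0,0.5,0,0,0,30,0,0,0.5,0,0,0,30,0,0,0,0,0,0,30,0,0,0,0,0,0]'
python3 - <<'E'
from h import *
rem([.5962,-.1001,.21],-148.7)
d=env.get_image("scene");np.savez("pics/s4.npz",**d)
o=np.zeros((600,800,3));im=d["image"][130:280,190:390,::-1];o=np.clip(cv2.resize(im,(800,600),interpolation=2).astype(float)*1.3,0,255);cv2.imwrite("pics/s4.png",o.astype(np.uint8))
for p in([.5951,-.0982,.1805],):print((proj(d,p)-[190,130])*4)
E
```

```text
time_s: 12.15
tcp_pos: [0.594, -0.1025, 0.2057]
ee_rot: [[0.521, -0.853, -0.002], [-0.853, -0.521, -0.0], [-0.001, 0.001, -1.0]]
force: [0.9, 0.1, -3.8]
opening: 0.456
t 12.15 shift [-0.034 -0.126 -0.171] turn [0.015 0.008 0.022] tcp [ 0.594  -0.1025  0.2057] yawY -148.59 q6 131.7 F [ 0.9  0.1 -3.8] M [0.17 0.11 0.02] op 38.9
[269.4832626  210.94485837]
```

View pics/s4.png

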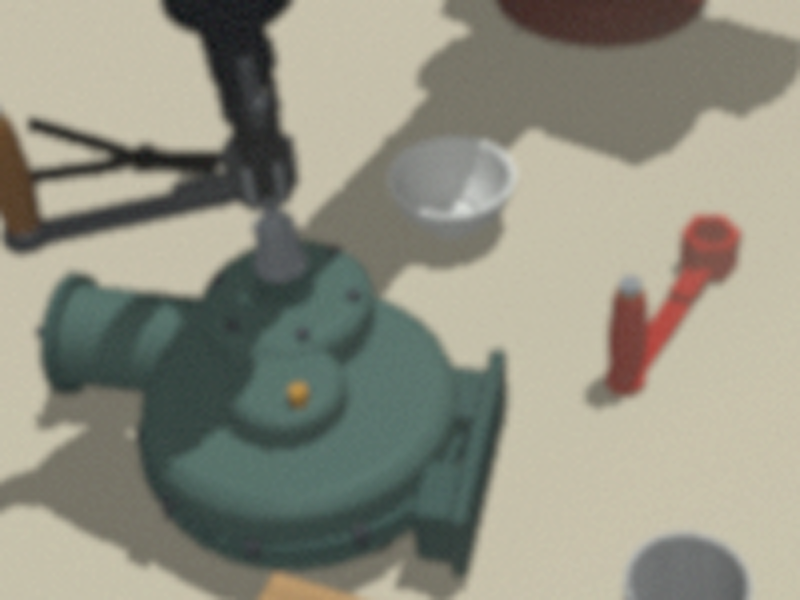

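The hub hangs level just above and beside the nose. I'll centre it and lower gently.

```bash
python3 -m handwheel '[30,-0.04,-0.13,0.1,0,0,0.02,30,0,0,0.2,0,0,0,30,0,0,0.2,0,0,0,30,0,0,0.15,0,0,0,30,0,0,0,0,0,0]'
python3 - <<'E'
from h import *
rem([.5962,-.1001,.18],-148.7)
E
```

```text
time_s: 12.7
tcp_pos: [0.5976, -0.099, 0.1899]
ee_rot: [[0.521, -0.854, 0.001], [-0.854, -0.521, -0.001], [0.001, -0.001, -1.0]]
force: [0.4, 0.1, -3.8]
opening: 0.458
t 12.7 shift [0.008 0.069 0.394] turn [-0.009 -0.014  0.018] tcp [ 0.5976 -0.099   0.1899] yawY -148.61 q6 132.2 F [ 0.4  0.1 -3.8] M [0.13 0.08 0.  ] op 39.1
```

```bash
python3 -m handwheel '[30,0,0.06,0.1,0,0,0.02,30,0,0,0.1,0,0,0,30,0,0,0.1,0,0,0,30,0,0,0,0,0,0]'
python3 - <<'E'
from h import *
rem([.5962,-.1001,.17],-148.7)
E
```

```text
time_s: 13.1
tcp_pos: [0.5962, -0.0999, 0.1819]
ee_rot: [[0.519, -0.855, 0.002], [-0.855, -0.519, -0.001], [0.002, -0.001, -1.0]]
force: [0.5, 0.7, -4.7]
opening: 0.455
t 13.1 shift [0.004 0.005 0.476] turn [-0.011 -0.017 -0.005] tcp [ 0.5962 -0.0999  0.1819] yawY -148.72 q6 132.2 F [ 0.5  0.7 -4.7] M [0.12 0.13 0.02] op 38.8
```

Little lateral force, so the nose is in the bore. Continuing in small steps.

```bash
python3 -m handwheel '[30,0,0,0.1,0,0,0,30,0,0,0.1,0,0,0,30,0,0,0.05,0,0,0,30,0,0,0,0,0,0]'
python3 - <<'E'
from h import *
rem([.5962,-.1001,.15],-148.7)
E
```

```text
time_s: 13.5
tcp_pos: [0.5963, -0.0998, 0.1775]
ee_rot: [[0.519, -0.855, 0.002], [-0.855, -0.519, -0.001], [0.001, -0.001, -1.0]]
force: [-1.9, 0.4, -3.1]
opening: 0.459
t 13.5 shift [0.005 0.011 1.1  ] turn [-0.014 -0.017 -0.003] tcp [ 0.5963 -0.0998  0.1775] yawY -148.72 q6 132.2 F [-1.9  0.4 -3.1] M [0.26 0.4  0.02] op 39.2
```

```bash
python3 -m handwheel '[30,0,0,0.1,0,0,0,30,0,0,0.1,0,0,0,30,0,0,0,0,0,0]'
python3 - <<'E'
from h import *
rem([.5962,-.1001,.15],-148.7)
E
```

```text
time_s: 13.8
tcp_pos: [0.5964, -0.0998, 0.1775]
ee_rot: [[0.52, -0.854, 0.002], [-0.854, -0.52, -0.001], [0.002, -0.001, -1.0]]
force: [-1.1, 2.1, -3.6]
opening: 0.458
t 13.8 shift [0.004 0.012 1.101] turn [-0.01  -0.019  0.001] tcp [ 0.5964 -0.0998  0.1775] yawY -148.69 q6 132.2 F [-1.1  2.1 -3.6] M [0.26 0.43 0.  ] op 39.1
```

TCP z of 0.1775 means the hub is resting on the key ends. I'll feel for the splines with light pressure and small turns.

```bash
python3 -m handwheel '[30,0,0,0.1,0,0,0.3,30,0,0,0.1,0,0,0.3,30,0,0,0.1,0,0,0.3,30,0,0,0.1,0,0,0.3]'
python3 - <<'E'
from h import *
rem([.5962,-.1001,.15],-148.7)
E
```

```text
time_s: 14.2
tcp_pos: [0.596, -0.1002, 0.1768]
ee_rot: [[0.423, -0.906, -0.0], [-0.906, -0.423, -0.002], [0.002, 0.001, -1.0]]
force: [-8.4, 2.2, 10.3]
opening: 0.455
t 14.2 shift [-0.003 -0.012  1.071] turn [ 0.014 -0.023 -1.254] tcp [ 0.596  -0.1002  0.1768] yawY -154.97 q6 138.5 F [-8.4  2.2 10.3] M [0.61 1.64 0.21] op 38.8
```

```bash
python3 -m handwheel '[30,-0.02,0.04,0.05,0,0,-0.3,30,0,0.0,0.08,0,0,-0.3,30,0,0,0.08,0,0,-0.3,30,0,0,0.08,0,0,-0.3]'
python3 - <<'E'
from h import *
rem([.595,-.1001,.15],-148.7)
E
```

```text
time_s: 14.6
tcp_pos: [0.5964, -0.0994, 0.1767]
ee_rot: [[0.518, -0.856, 0.004], [-0.856, -0.518, -0.001], [0.003, -0.003, -1.0]]
force: [-7.4, 3.7, 8.1]
opening: 0.459
t 14.6 shift [-0.009  0.067  1.068] turn [-0.037 -0.036 -0.024] tcp [ 0.5964 -0.0994  0.1767] yawY -148.82 q6 132.3 F [-7.4  3.7  8.1] M [ 0.69  1.51 -0.06] op 39.2
```

```bash
python3 -m handwheel '[30,-0.02,0.03,-0.05,0,0.15,0,30,0,0,0,0,0.15,0,30,0,0,0.06,0,0,-0.2,30,0,0,0.08,0,0,-0.3]'
python3 - <<'E'
from h import *
rem([.595,-.1001,.15],-148.7)
E
python3 -m handwheel '[30,0,0,0.08,0,0,-0.3,30,0,0,0.08,0,0,-0.3,30,0,0,0.08,0,0,-0.3]'
python3 - <<'E'
from h import *
rem([.595,-.1001,.15],-148.7)
E
```

```text
time_s: 15.0
tcp_pos: [0.5951, -0.0992, 0.1711]
ee_rot: [[0.557, -0.83, 0.018], [-0.83, -0.557, -0.024], [0.03, -0.001, -1.0]]
force: [0.2, 2.5, -2.0]
opening: 0.458
t 15.0 shift [0.003 0.026 0.846] turn [-0.023 -0.346  0.511] tcp [ 0.5951 -0.0992  0.1711] yawY -146.15 q6 130.3 F [ 0.2  2.5 -2. ] M [ 0.44  0.21 -0.03] op 39.1
time_s: 15.3
tcp_pos: [0.5953, -0.0989, 0.1697]
ee_rot: [[0.623, -0.782, 0.017], [-0.782, -0.623, -0.023], [0.028, 0.001, -1.0]]
force: [-6.3, 3.0, 7.6]
opening: 0.458
t 15.3 shift [0.007 0.037 0.787] turn [-0.007 -0.325  1.45 ] tcp [ 0.5953 -0.0989  0.1697] yawY -141.45 q6 125.6 F [-6.3  3.   7.6] M [ 0.67  1.27 -0.6 ] op 39.1
```

It dropped in: z is down to 0.170 and Mz is −0.6, so the shaft is turning with it. The splines are engaged; now I'll ease it down.

```bash
python3 -m handwheel '[30,0,0.03,0.05,0,-0.1,0.2,30,0,0,0.12,0,-0.05,0.1,30,0,0,0.12,0,0,0.1,30,0,0,0.12,0,0,-0.1]'
python3 - <<'E'
from h import *
rem([.595,-.1001,.15],-141)
E
```

```text
time_s: 15.7
tcp_pos: [0.5952, -0.0991, 0.1591]
ee_rot: [[0.603, -0.798, 0.009], [-0.798, -0.603, -0.011], [0.014, -0.001, -1.0]]
force: [-1.1, 2.1, -1.3]
opening: 0.456
t 15.7 shift [0.02  0.031 0.365] turn [-0.008 -0.163 -0.381] tcp [ 0.5952 -0.0991  0.1591] yawY -142.9 q6 126.7 F [-1.1  2.1 -1.3] M [ 0.58  0.15 -0.02] op 39.0
```

```bash
python3 -m handwheel '[30,0,0,0.12,0,0,0,30,0,0,0.12,0,0,0,30,0,0,0.1,0,0,0,30,0,0,0.1,0,0,0,30,0,0,0.08,0,0,0]'
python3 - <<'E'
from h import *
rem([.595,-.0991,.148],-142.9)
E
```

```text
time_s: 16.2
tcp_pos: [0.5953, -0.0992, 0.148]
ee_rot: [[0.604, -0.797, 0.007], [-0.797, -0.604, -0.01], [0.013, 0.0, -1.0]]
force: [-5.3, 2.5, 7.9]
opening: 0.458
t 16.2 shift [-0.009  0.009  0.001] turn [ 0.004 -0.145  0.011] tcp [ 0.5953 -0.0992  0.148 ] yawY -142.85 q6 126.6 F [-5.3  2.5  7.9] M [ 0.72  1.13 -0.11] op 39.1
```

TCP z is 0.148, which puts the hub underside at 0.140, fully home on the collar with a firm stop. Next I wind it about 32° towards the pipe.

```bash
python3 -m handwheel '[30,0,0,0,0,-0.05,0,30,0,0,0,0,0,0.4,30,0,0,0,0,0,0.6,30,0,0,0,0,0,0.6,30,0,0,0,0,0,0.6,30,0,0,0,0,0,0.6,30,0,0,0,0,0,0.6,30,0,0,0,0,0,0.6,30,0,0,0,0,0,0.6,30,0,0,0,0,0,0.6,30,0,0,0,0,0,0.4,30,0,0,0,0,0,0]'
python3 - <<'E'
from h import *
rem([.595,-.0991,.148],-175.1)
d=env.get_image("scene");np.savez("pics/s5.npz",**d)
d2=env.get_image("top");np.savez("pics/t5.npz",**d2)
a=cv2.resize(d["image"][130:280,180:380,::-1],(560,420),interpolation=2);cv2.imwrite("pics/s5.png",np.clip(a*1.3,0,255).astype(np.uint8))
E
```

```text
time_s: 17.4
tcp_pos: [0.5945, -0.0994, 0.1481]
ee_rot: [[0.155, -0.988, 0.001], [-0.988, -0.155, -0.009], [0.009, 0.0, -1.0]]
force: [-0.8, 1.9, -0.7]
opening: 0.46
t 17.4 shift [-0.008 -0.02   0.003] turn [ 0.001 -0.107  0.804] tcp [ 0.5945 -0.0994  0.1481] yawY -171.08 q6 154.9 F [-0.8  1.9 -0.7] M [0.48 0.3  0.3 ] op 39.2
```

View pics/s5.png

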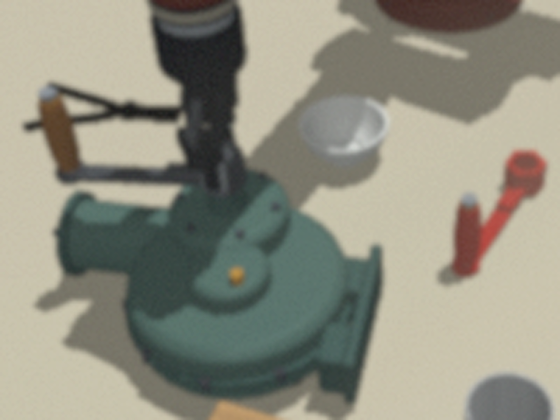

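The crank is seated and its arm is nearly over the pipe. Turning the last 4°.

```bash
python3 -m handwheel '[30,0,0,0,0,-0.05,0.3,30,0,0,0,0,-0.05,0.4,30,0,0,0,0,0,0.25,30,0,0,0,0,0,0]'
python3 - <<'E'
from h import *
rem([.595,-.0991,.148],-175.1)
d2=dict(env.get_image("top"));d=dict(env.get_image("scene"))
np.savez("pics/t6.npz",**d2);np.savez("pics/s6.npz",**d)
a=np.radians(-85.1);S=np.array([.5953,-.0989]);e=np.array([np.cos(a),np.sin(a)])
for n,i in(("top",d2),("scene",d)):
    hsv=cv2.cvtColor(i["image"],cv2.COLOR_RGB2HSV)
    m=cv2.inRange(hsv,(5,90,30),(22,255,255))
    for c in cv2.findContours(m,0,2)[0]:
        if cv2.contourArea(c)>15:
            x,y,w,h=cv2.boundingRect(c);print(n,(x,y,w,h),cv2.contourArea(c))
    for z in(.152,.233):print(" pred grip",z,proj(i,[*(S+.145*e),z]))
c1=cv2.resize(d2["image"][150:240,350:450,::-1],(440,396),interpolation=2);c2=cv2.resize(d["image"][140:240,180:290,::-1],(360,396*360*100//(110*360)),interpolation=2)
o=np.zeros((400,800,3));o[:396,:440]=c1;o[:c2.shape[0],440:]=c2;cv2.imwrite("pics/t6.png",np.clip(o*1.4,0,255).astype(np.uint8))
E
```

```text
time_s: 17.9
tcp_pos: [0.5944, -0.0993, 0.1481]
ee_rot: [[0.071, -0.997, -0.001], [-0.997, -0.071, -0.001], [0.001, 0.001, -1.0]]
force: [-1.9, 1.5, -0.3]
opening: 0.454
t 17.9 shift [-0.005 -0.024  0.003] turn [ 0.008 -0.007 -0.167] tcp [ 0.5944 -0.0993  0.1481] yawY -175.94 q6 159.4 F [-1.9  1.5 -0.3] M [0.37 0.26 0.4 ] op 38.8
top (15, 346, 59, 54) 2712.0
top (589, 286, 18, 31) 398.5
top (20, 223, 57, 15) 685.5
top (426, 181, 12, 12) 48.0
top (300, 152, 127, 248) 14040.5
top (299, 122, 51, 23) 911.0
top (577, 115, 63, 145) 7109.0
 pred grip 0.152 [426.1448103  187.12187676]
 pred grip 0.233 [435.49250285 183.39291856]
scene (615, 326, 25, 74) 1086.0
scene (0, 302, 131, 91) 5665.0
scene (250, 274, 63, 39) 1362.5
scene (0, 217, 50, 47) 638.0
scene (359, 184, 15, 18) 65.5
scene (573, 176, 67, 125) 5167.5
scene (196, 162, 13, 26) 174.0
scene (245, 119, 12, 14) 18.5
scene (545, 111, 95, 52) 1592.5
scene (229, 101, 33, 27) 99.5
scene (314, 98, 52, 42) 912.0
scene (325, 95, 9, 15) 22.5
scene (360, 86, 40, 14) 176.0
scene (209, 85, 12, 15) 57.0
scene (379, 82, 16, 12) 21.5
scene (605, 73, 35, 36) 680.0
scene (423, 71, 55, 37) 1247.5
scene (225, 69, 30, 32) 85.0
scene (331, 66, 23, 21) 116.0
scene (539, 61, 29, 15) 222.0
scene (375, 61, 25, 22) 92.5
scene (237, 61, 10, 12) 26.0
scene (192, 59, 46, 25) 394.0
scene (329, 56, 14, 12) 69.5
scene (264, 52, 18, 20) 41.0
scene (242, 52, 23, 22) 64.0
scene (308, 46, 60, 48) 437.0
scene (273, 33, 22, 21) 68.0
scene (291, 19, 31, 55) 156.0
scene (237, 19, 40, 36) 103.5
scene (289, 2, 45, 23) 84.0
scene (505, 0, 135, 27) 1024.0
scene (385, 0, 115, 102) 2736.5
scene (336, 0, 70, 61) 1661.0
scene (145, 0, 44, 100) 1616.0
 pred grip 0.152 [205.45343385 186.21614128]
 pred grip 0.233 [198.06283665 161.54754403]
```

View pics/t6.png

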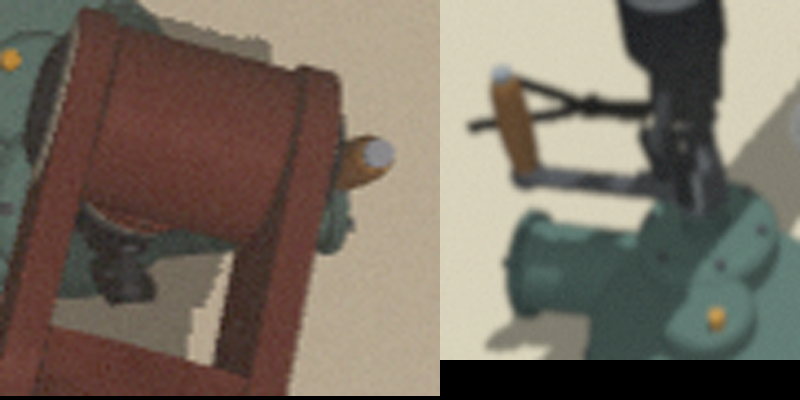

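The cap sits within about 2 px of the predicted spot over the pipe. I'll release, back off upward and check arm against pipe in the wrist view.

```bash
python3 -m handwheel '[85,0,0,0,0,0,0,85,0,0,0,0,0,0,85,0,0,0,0,0,0,85,0,0,0,0,0,0,85,0,0,-0.3,0,0,0,85,0,0,-0.8,0,0,0,85,0,0,-1,0,0,0,85,0,0,-1,0,0,0,85,-0.3,0,-1,0,0,0,85,-0.5,0,-1,0,0,0,85,-0.7,0,-1,0,0,0,85,-0.7,0,-1,0,0,0,85,-0.5,0,-0.5,0,0,0,85,0,0,0,0,0,0,85,0,0,0,0,0,0]'
python3 - <<'E'
from h import *
rem([.595,-.0991,.148],-175.1)
d,o=wrist();np.savez("pics/w7.npz",**d);cv2.imwrite("pics/w7.png",np.clip(d["image"][:,:,::-1]*1.4,0,255).astype(np.uint8))
E
```

```text
time_s: 19.5
tcp_pos: [0.5909, -0.0323, 0.3524]
ee_rot: [[0.065, -0.998, 0.011], [-0.998, -0.065, -0.007], [0.007, -0.011, -1.0]]
force: [0.7, -0.2, 0.1]
opening: 0.992
t 19.5 shift [2.616 0.098 8.194] turn [-0.122 -0.087 -0.234] tcp [ 0.5909 -0.0323  0.3524] yawY -176.27 q6 166.0 F [ 0.7 -0.2  0.1] M [ 0.01 -0.05 -0.  ] op 84.7
```

View pics/w7.png

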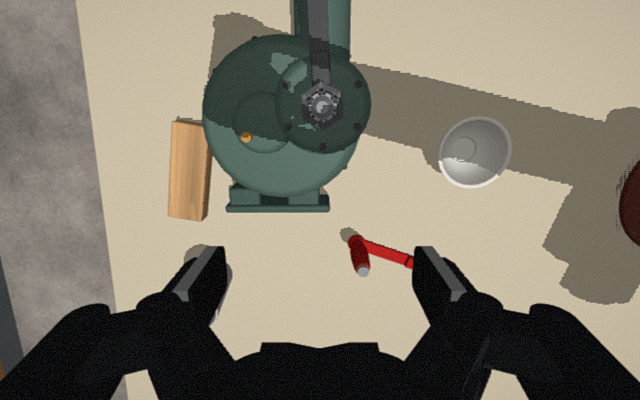

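The hub is home on the shaft and released. The grip is out of view, so I'll shift 12 cm along the pipe at the same height (0.35, clear of the grip top at 0.233).

```bash
python3 -m handwheel '[85,0.5,0,0,-0.04,-0.03,0,85,0.8,0,-0.2,-0.04,-0.03,0,85,0.8,0,-0.2,-0.04,-0.03,0,85,0.8,0,-0.2,0,0,0,85,0.8,0,-0.2,0,0,0,85,0.6,0,0,0,0,0,85,0,0,0,0,0,0,85,0,0,0,0,0,0]'
python3 - <<'E'
from h import *
rem([.595,-.0991,.148],-175.1)
d,o=wrist();np.savez("pics/w8.npz",**d);cv2.imwrite("pics/w8.png",np.clip(cv2.resize(d["image"][0:240,180:480,::-1],(750,600),interpolation=2)*1.6,0,255).astype(np.uint8))
E
```

```text
time_s: 20.35
tcp_pos: [0.5942, -0.1521, 0.3582]
ee_rot: [[0.058, -0.998, -0.022], [-0.998, -0.058, 0.006], [-0.007, 0.022, -1.0]]
force: [0.5, -0.4, -0.2]
opening: 0.995
t 20.35 shift [-2.058 -0.338  8.416] turn [ 0.251  0.082 -0.318] tcp [ 0.5942 -0.1521  0.3582] yawY -176.69 q6 155.4 F [ 0.5 -0.4 -0.2] M [ 0.01 -0.03 -0.07] op 85.0
```

Run:
```python
from h import *
d=dict(np.load("pics/w8.npz"));im=d["image"];hsv=cv2.cvtColor(im,cv2.COLOR_RGB2HSV)
for p,n in(([.595,-.098,.1805],"nose"),([.607,-.243,.233],"cap"),([.607,-.243,.15],"gripbase"),([.61,-.268,.046],"outlet")):print(n,proj(d,p).round(0))
def cls(p):
    h,s,v=map(int,p)
    if 55<=h<=105 and s>55:return'G'
    if (h<=18) and s>110:return'W'
    if s<60 and v<125:return'g'
    if s<60:return'L'
    return'.'
for v in range(0,230,8):print(v,''.join(cls(hsv[v,u]) for u in range(230,410,2)))
```

```text
nose [313. 219.]
cap [308.  73.]
gripbase [309.  78.]
outlet [308.  62.]
0 LLLLLLLLLLLLLLLLLLLLLLLLLLLLLLLLLLLLLLLLLLLLLLLLLLLLLLLLLLLLLLLLLLLLLLLLLLLLLLLLLLLLLLLLLL
8 gLLLLLLLLLLLLLLLLLLLLLLLLLLLLLLLLLLLLLLLLLLLLLLLLLLLLLLLLLLLLLLLLLLLLLLLLLLLLLLLLLLLLLLLLL
16 gggggggggLLLLLLLLLLLLLLLLLLLLLLLLLLLLLLLLLLLLLLLLLLLLLLLLLLLLLLLLLLLLLLLLLLLLLLLLLLLLLLLLL
24 gggggggggggggLLLLLLLLLLLLLLLLLLLLLLLLLLLLLLLLLLLLLLLLLLLLLLLLLLLLLLLLLLLLLLLLLLLLLLLLLLLLL
32 gggggggggggggggggLLLLLLLLLLLLLLLLLLLLLLLLLLLLLLLLLLLLLLLLLLLLLLLLLLLLLLLLLLLLLLLLLLLLLLLLL
40 gggggggggggggggggggggggggggLLLLLLLLLLLLLLLLLLLLLLLLLLLLLLLLLLLLLLLLLLLLLLLLLLLLLLLLLLLLLLL
48 gggggggggggggLLgggggggggggggggggggLLLLLLLLLLLLLLLLLLLLLLLLLLLLLLLLLLLLLLLLLLLLLLLLLLLLLLLL
56 ggggggggggggggLLLLLgggggggggggggg.WW.ggggggggggggLggLLLLLLLLLLLLLLLLLLLLLLLLLLLLLLLLLLLLLL
64 ggggggggggggggggggLLLLggGggG..gggggggggWW.GgGGGggGGGggGGgLLLLLLLLLLLLLLLLLLLLLLLLLLLLLLLLL
72 gggggggggggggggggggggLLLLgggW.gggggggggWWWWgGggggGGGggLLLLLLLLLLLLLLLLLLLLLLLLLLLLLLLLLLLL
80 ggggggggggggggggggggggggggggGWWWWWWWWWWWWWWggggGgggGggggLLLLLLLLLLLLLLLLLLLLLLLLLLLLLL
[... 1012 characters left out ...]
GGGgLLLLLLLLLLLLLLLgggggggggggggggg
176 ggggggggggGgGgGgggggGGggGGgggggggGGggggggggggggggggggggggggGGgLLLLLLLLLLLLLLLLLLLLLggggggg
184 GggGggGGGGggGGGGGGgGGgGggggGGGGGgGgggggggggggGgggggggggggggggGgLLLLLLLLLLLLLLLLLLLLLLLLLLL
192 gGgGGggGggGgGgGggggggGgggggggGgggGgGGggggggggggGggggggggggggggGgLLLLLLLLLLLLLLLLLLLLLLLLLL
200 gggGggGGgGgGggggGgggggGGggggGgGGggggggggggggggggggggGggggggggGggLLLLLLLLLLLLLLLLLLLLLLLLLg
208 GGGggggGGGggggggGGgggggGGgggggGggggggggggggggggggggggggggggggGgLLLLLLLLLLLLLLLLLLLLLLLLLgg
216 GgGgGGGggggggGgggggggggGgggggggggggggggggggggggggggggggggggggLLLLLLLLLLLLLLLLLLLLLLLLLLLgg
224 ggggGWWW.WGGggggGggggggggGGGgGgGggggggggggggggggggggGgGgggLLLLLLLLLLLLLLLLLLLLLLLLLLLLLLLL
```

Run:
```python
from h import *
d=dict(np.load("pics/w8.npz"));im=cv2.GaussianBlur(d["image"],(3,9),1).astype(float)
q=(im[:,:,1]-im[:,:,0])/(im.sum(2)+1)*300
np.set_printoptions(linewidth=250)
for v in(68,90,100,108,116,124,132,144,156,176):print(v,q[v,262:352:2].round(0).astype(int))
```

```text
68 [ -6  -5  -6  -6  -7  -7  -6  -6   9  28  27  10 -41 -14   1   1   1   1   0  -1   1   0   1 -14 -48 -47 -14  22  28  26  26  23  23  26  28  26  28  27  26  23   1  -6  -6  -7  -6]
90 [ -7  -6  -7  -6  -6  -6  -7  -6  -6  -7  -6   0  26  21  23  19   4  -7 -20 -33 -31 -30 -24 -10   0   4  20  25  26  26  26  27  25  27  23  23  25   8  -5  -7  -6  -6  -7  -7  -6]
100 [-7 -7 -6 -7 -6 -7 -8 -6 -6 -7 -7 -3 23 27 28 28 23  5  3  2  3  0  0  3  3 -3 21 23 23 23 21 24 21 25 23 26 25  8 -6 -6 -7 -7 -6 -6 -6]
108 [-6 -7 -7 -7 -7 -7 -7 -7 -7 -7 -7 -4 20 28 24 25 25 14  0  5  0  0  0 -3  0  0 15 23 23 24 24 21 21 25 27 21 32 10 -5 -5 -6 -6 -6 -6 -6]
116 [-6 -7 -6 -7 -6 -6 -6 -7 -7 -7 -7 -6 13 25 23 25 25 21  0  0  2  0  3  0  0  0  8 26 23 23 23 27 24 27 22 21 25  8 -5 -6 -7 -6 -6 -6 -7]
124 [-6 -6 -6 -6 -5 -3 -3 -5 -6 -6 -6 -6  6 25 24 22 27 25  8  2  0  0  0  0  3 -3  3 22 23 26 24 26 22 22 22 23 28  8 -5 -5 -6 -7 -7 -6 -6]
132 [24 26 23 22 28 25 25 23 23 23 24 24 21 24 21 20 24 24 14  0  3  0  3  0  0  0  0 18 23 26 24 24 24 25 25 27 25  8 -6 -6 -6 -7 -6 -6 -6]
144 [22 22 21 20 22 23 23 22 23 21 25 22 22 25 22 24 21 22 19  3  0  0  0  0  0  0  0  8 23 26 26 25 28 25 22 26 25  8 -6 -6 -6 -7 -7 -6 -7]
156 [23 24 21 23 20 21 21 24 21 22 22 21 22 24 25 27 27 22 25 14 -3  0 -3  3  0  0  3  3 18 24 27 28 24 25 23 26 23  0 -7 -7 -7 -7 -7 -6 -6]
176 [21 22 22 23 26 26 24 23 23 24 22 22 21 21 21 21 23 22 22 23  2  2  0  3  0  0  0  0 10 21 21 21 21 20 20 20 20 22 22 22 22 23 24 25 18]
```

Run:
```python
from h import *
d=dict(np.load("pics/w8.npz"));C=-d["R"].T@d["t"]
def r(u,v):
    x=d["R"].T@np.linalg.inv(d["mtx"])@np.array([u,v,1.]);return x/np.linalg.norm(x)
def axis(v,l,rr):
    b=r(l,v)+r(rr,v);return C+b*(.046-C[2])/b[2]
A=[axis(68,278.5,341.5),axis(90,284.5,336),axis(100,285.2,336),axis(124,286.5,336)]
for a in A:print("pipe",a.round(4))
print("cap",ray(d,299,68,.233).round(4))
M=[ray(d,(a+b)/2,v,.146) for v,a,b in((100,295.3,313.3),(116,297,314),(144,298.9,316.5))]+[ray(d,309.7,176,.154)]
for m in M:print("arm",m.round(4))
v=M[2]-M[0];print(np.degrees(np.arctan2(v[1],v[0])))
print("nose guess px",proj(d,[.5956,-.099,.1805]))
g=cv2.cvtColor(d["image"],cv2.COLOR_RGB2GRAY)[195:245,285:345]
c=cv2.HoughCircles(cv2.resize(g,None,fx=6,fy=6,interpolation=2),3,1.5,100,param1=80,param2=.5,minRadius=20,maxRadius=45);print(None if c is None else c[0]/6+[285,195,0])
```

```text
pipe [ 0.6068 -0.261   0.046 ]
pipe [ 0.6052 -0.2331  0.046 ]
pipe [ 0.6041 -0.22    0.046 ]
pipe [ 0.6017 -0.1878  0.046 ]
cap [ 0.6139 -0.2461  0.233 ]
arm [ 0.6106 -0.2209  0.146 ]
arm [ 0.6086 -0.2043  0.146 ]
arm [ 0.6049 -0.1741  0.146 ]
arm [ 0.601  -0.1395  0.154 ]
97.00475162316
nose guess px [312.744938   218.58462071]
[[311.625      220.125        7.35833359]
 [343.125      238.625        6.7833333 ]
 [293.625      216.375        6.9083333 ]
 [326.375      209.375        6.75833321]
 [339.125      222.125        5.93333292]
 [300.875      200.875        7.08333349]
 [326.125      239.375        7.35833359]]
```

Run:
```python
from h import *
np.set_printoptions(linewidth=250)
d2=dict(env.get_image("top"));d3=dict(env.get_image("scene"));np.savez("pics/t9.npz",**d2);np.savez("pics/s9.npz",**d3)
def Q(im):
    im=cv2.GaussianBlur(im,(3,9),1).astype(float);return (im[:,:,1]-im[:,:,0])/(im.sum(2)+1)*300
d=dict(np.load("pics/w7.npz"));q=Q(d["image"])
for v in(5,15,25,35,50,65,80):print(v,q[v,286:360:2].round(0).astype(int))
t=dict(np.load("pics/top0.npz"));q=cv2.GaussianBlur(t["image"],(5,1),1).astype(float);q=(q[:,:,1]-q[:,:,0])/(q.sum(2)+1)*300
for u in(394,398,402,406,410,414):print(u,q[172:216,u].round(0).astype(int))
for n,i in(("t6",dict(np.load("pics/t6.npz"))),("t9",d2)):
    hsv=cv2.cvtColor(i["image"],cv2.COLOR_RGB2HSV);print(n);print(hsv[176:196,436,1],hsv[186,424:446,1],hsv[186,424:446,2])
```

```text
5 [-6 -6 -7 -7  9 28 25 26 22 25 19  2  0  0  2  0  2  0  2  2  9 23 23 23 24 24 23 24 23 22 23 26  1 -6 -7 -6 -7]
15 [-7 -7 -7 -7  6 23 23 30 26 25 24  4  0 -2  0 -2  0  2  2  0  3 19 25 23 22 23 25 26 23 24 24 27 -1 -8 -7 -7 -7]
25 [-7 -7 -7 -8  4 29 26 27 25 27 27  7  0  0  2  2  2  2  2  0  2 17 23 22 24 23 23 24 24 24 24 24 -2 -7 -8 -7 -7]
35 [14 11  8  8 14 28 23 25 28 24 27 16  0  2  2  0  2  2  2  2  0 11 24 23 24 24 23 24 24 22 26 24 -2 -7 -7 -7 -7]
50 [22 22 22 22 22 22 22 22 20 22 24 25  6  0  3  0  6  3  0  0 -3  6 20 25 23 26 29 27 25 26 26 16 -4 -7 -7 -7 -6]
65 [21 23 20 26 25 26 22 22 24 23 23 20 13  0  0 -2  0  0  0  0  0  0 16 22 24 20 20 24 24 28 29 26 29 16  2 -5 -6]
80 [15 20 22 22 21 22 22 21 20 20 22 20 23  5  0  2  0  2  0  0  2  2  7 20 22 22 22 22 22 18 20 23 23 22 23 16 12]
394 [ -2  -5  -2  -1  -2  -2  -2   0   3   5   9   9  13  12  14  13  16  17  12  15  13  16  17  14  17  14  14  13  15  15  16  11  15  12  13   5  -8  -9  -8  -8  -7 -10  -9 -10]
398 [-7 -8 -8 -8 -8 -8 -8 -8 -8 -8  4  8 13 14 10 13 11 16 14 16 18 14 15 14 15 18 20 17 14 15 14 13 13 11 
[... 522 characters left out ...]
8  -8 -10]
414 [-10  -9  -8  -8  -9  -8  -8  -9  -6   8   9  10  12  11  12  13  14  13  14  16  13  15  17  15  14  11  16  15  12  14  13  10  10   7  -7  -8  -9  -8  -8  -9  -9  -9  -8  -8]
t6
[ 55  51  49  56  49  41   8   8   5   3   3   5 102 116  63  51  53  51  51  53] [109 111  20  65  98 117 128 133  97   9   3   5   3  10  13  45  50  51  45  49  50  55] [ 75  69  51  55  68  70  72  86  92  87  97 101  99 101  99 108 128 130 129 131 127 130]
t9
[114 106 103 117 151 131 124 102 125  96  94 138  94  55  43  24  33  33  50  52] [ 30  29  35  46  60  62 104 127 116 119 148 124  94 102 113  99 120 103  96  97 118 125] [42 53 66 83 98 91 59 56 66 75 69 64 60 60 52 54 53 52 53 55 54 61]
```

Run:
```python
from h import *
d=dict(np.load("pics/w7.npz"));C=-d["R"].T@d["t"]
def r(u,v):
    x=d["R"].T@np.linalg.inv(d["mtx"])@np.array([u,v,1.]);return x/np.linalg.norm(x)
def axis(v,l,rr):
    b=r(l,v)+r(rr,v);return C+b*(.046-C[2])/b[2]
ang=lambda a,b:np.degrees(np.arctan2(*(b-a)[1::-1]))
A=[axis(5,294,350),axis(25,294.6,349.6)]
M=[ray(d,(a+b)/2,v,z) for v,a,b,z in((5,306.8,326.4,.146),(35,308.5,328.2,.146),(65,310.2,329.6,.154))]
print(A,M);print("pipe",ang(A[1],A[0]),"arm",ang(M[2],M[0]),ang(M[1],M[0]))
S=A[0];print("shaft px",proj(d,[.5956,-.099,.1805]))
t=dict(np.load("pics/top0.npz"));t6=dict(np.load("pics/t6.npz"))
# top: pipe edges at columns 398,414 (thr ~1)
C=-t["R"].T@t["t"]
d=t
P=[]
for u,a,b in((398,181.7,206.6),(406,180.9,206.2),(414,180.5,205.4)):
    x=r(u,a)+r(u,b);P.append(C+x*(.046-C[2])/x[2])
print("top pipe",P,ang(P[0],P[2]));cap=ray(t6,435.7,185.2,.233);print("cap",cap,"shaft",ray(t,370,194,.1805),ang(ray(t,370,194,.1805),cap))
```

```text
[array([ 0.60370743, -0.21956926,  0.046     ]), array([ 0.60209304, -0.19686827,  0.046     ])] [array([ 0.60709059, -0.19360633,  0.146     ]), array([ 0.60371475, -0.16700311,  0.146     ]), array([ 0.60026186, -0.13829139,  0.154     ])]
pipe -85.93223417537529 arm -82.96234110571781 -82.76805183011363
shaft px [321.91942215 106.22106548]
top pipe [array([ 0.60038938, -0.19185097,  0.046     ]), array([ 0.60158697, -0.21477196,  0.046     ]), array([ 0.60278625, -0.23770212,  0.046     ])] -87.00758358963697
cap [ 0.60333255 -0.24366719  0.233     ] shaft [ 0.59052915 -0.09322374  0.1805    ] -85.13559966272408
```

Two wrist views agree: the arm lies about 3° short of the pipe's line (arm −83.0°, pipe −86°), and the top camera shows 2°. I'll regrasp the hub and turn it another 2.7°.

```bash
python3 -m handwheel '[85,-0.6,-0.1,0,0.08,0.03,-0.05,85,-0.7,-0.1,0,0.08,0.03,-0.05,85,-0.6,-0.05,0.3,0.08,0.02,-0.05,85,0,0,0.6,0,0,0,85,0,0,0.8,0,0,0,85,0,0,0.8,0,0,0,85,0,0,0.8,0,0,0,85,0,0,0,0,0,0]'
python3 - <<'E'
from h import *
rem([.5944,-.0993,.149],-175.9)
E
```

```text
time_s: 21.3
tcp_pos: [0.5969, -0.092, 0.2698]
ee_rot: [[0.083, -0.997, 0.002], [-0.997, -0.083, -0.001], [0.001, -0.002, -1.0]]
force: [-0.7, 0.3, 0.2]
opening: 0.993
t 21.3 shift [0.278 0.132 4.831] turn [-0.02  -0.007  0.136] tcp [ 0.5969 -0.092   0.2698] yawY -175.22 q6 159.4 F [-0.7  0.3  0.2] M [ 0.03 -0.    0.  ] op 84.8
```

```bash
python3 -m handwheel '[85,0.14,0.07,0.4,-0.02,0,0.07,85,0.14,0.06,0.6,0,0,0.05,85,0,0,0.7,0,0,0,85,0,0,0.7,0,0,0,85,0,0,0.7,0,0,0,85,0,0,0.6,0,0,0,85,0,0,0.4,0,0,0,85,0,0,0.25,0,0,0,85,0,0,0,0,0,0]'
python3 - <<'E'
from h import *
rem([.5944,-.0993,.149],-175.9)
E
```

```text
time_s: 22.2
tcp_pos: [0.5947, -0.1017, 0.1553]
ee_rot: [[0.071, -0.998, 0.004], [-0.998, -0.071, -0.003], [0.003, -0.004, -1.0]]
force: [0.5, 0.4, 0.4]
opening: 1.002
t 22.2 shift [-0.098  0.008  0.251] turn [-0.045 -0.04  -0.011] tcp [ 0.5947 -0.1017  0.1553] yawY -175.96 q6 159.3 F [0.5 0.4 0.4] M [ 0.03 -0.02  0.04] op 85.6
```

```bash
python3 -m handwheel '[85,-0.1,0,0.2,-0.04,-0.03,0,85,0,0,0,0,0,0,30,0,0,0,0,0,0,30,0,0,0,0,0,0,30,0,0,0,0,0,0,30,0,0,0,0,0,0,30,0,0,0,0,0,0,30,0,0,0,0,0,0]'
python3 - <<'E'
from h import *
rem([.5944,-.0993,.149],-178.6)
E
```

```text
time_s: 23.0
tcp_pos: [0.5948, -0.0993, 0.1536]
ee_rot: [[0.072, -0.997, 0.001], [-0.997, -0.072, -0.002], [0.002, -0.001, -1.0]]
force: [-0.6, 0.2, -0.8]
opening: 0.457
t 23.0 shift [-0.     0.015  0.183] turn [-0.007 -0.025  0.546] tcp [ 0.5948 -0.0993  0.1536] yawY -175.87 q6 159.4 F [-0.6  0.2 -0.8] M [-0.05  0.03  0.13] op 39.0
```

```bash
python3 -m handwheel '[30,0,0,0,0,0,0.25,30,0,0,0,0,0,0.25,30,0,0,0.03,0,0,0,30,0,0,0,0,0,0]'
python3 - <<'E'
from h import *
rem([.5944,-.0993,.149],-178.6)
E
```

```text
time_s: 23.4
tcp_pos: [0.5945, -0.0993, 0.1536]
ee_rot: [[0.027, -1.0, -0.0], [-1.0, -0.027, -0.003], [0.003, 0.0, -1.0]]
force: [-0.7, 0.1, -0.6]
opening: 0.456
t 23.4 shift [-0.001  0.005  0.183] turn [ 0.004 -0.034  0.032] tcp [ 0.5945 -0.0993  0.1536] yawY -178.44 q6 162.0 F [-0.7  0.1 -0.6] M [-0.09  0.14  0.48] op 38.9
```

Turned 2.6°. Now I release, rise and move off to the same viewpoint for a numeric check.

```bash
python3 -m handwheel '[85,0,0,0,0,0,0,85,0,0,0,0,0,0,85,0,0,0,0,0,0,85,0,0,0,0,0,0,85,0,0,-0.3,0,0,0,85,0,0,-0.8,0,0,0,85,0,0,-1,0,0,0,85,0,0,-1,0,0,0,85,-0.3,0,-1,0,0,0,85,-0.5,0,-1,0,0,0,85,-0.7,0,-1,0,0,0,85,-0.7,0,-1,0,0,0,85,-0.5,0,-0.5,0,0,0,85,0,0,0,0,0,0,85,0,0,0,0,0,0]'
python3 - <<'E'
from h import *
np.set_printoptions(linewidth=250)
rem([.595,-.0991,.148],-175.1)
d,o=wrist();np.savez("pics/w10.npz",**d)
im=cv2.GaussianBlur(d["image"],(3,9),1).astype(float);q=(im[:,:,1]-im[:,:,0])/(im.sum(2)+1)*300
for v in(5,15,25,35,50,65):print(v,q[v,280:372:2].round(0).astype(int))
E
```

```text
time_s: 24.9
tcp_pos: [0.5934, -0.0297, 0.355]
ee_rot: [[0.021, -1.0, 0.006], [-1.0, -0.021, -0.002], [0.002, -0.006, -1.0]]
force: [0.0, -0.2, -0.6]
opening: 0.995
t 24.9 shift [2.757 0.048 8.287] turn [-0.073 -0.028 -0.735] tcp [ 0.5934 -0.0297  0.355 ] yawY -178.78 q6 168.8 F [ 0.  -0.2 -0.6] M [-0.03  0.06  0.03] op 85.0
5 [-7 -7 -7 -7  2 27 25 22 23 25 25 27  2  2  0  2  0  2  2  2  2  5 20 22 24 24 22 23 24 23 23 25  8 -6 -7 -7 -7 -7 -7 -7 -7 -7 -7 -7 -6 -7]
15 [-7 -7 -7 -7 -3 23 26 23 26 23 21 27  9  2  0  0  2  0 -2  0  2  2 14 25 23 22 24 23 22 23 22 25 12 -6 -7 -7 -7 -7 -7 -7 -7 -7 -7 -7 -8 -6]
25 [-7 -7 -7 -7 -7  9 27 24 28 28 24 24 18  2  2  0  0  0  3  2  0  0  7 22 25 24 24 23 23 23 23 24 16 -5 -7 -7 -7 -7 -7 -7 -7 -7 -7 -7 -7 -6]
35 [21 27 27 26 20 28 25 26 26 27 27 29 24  8  0  2  2  2  2  2 -2  2  2 19 23 24 24 23 25 22 22 24 19 -4 -7 -7 -6 -6 -7 -7 -7 -7 -6 -7 -7 -7]
50 [22 22 25 23 18 22 24 22 22 22 20 20 22 21  9  0  0  3 -3  0  0  0  3 10 24 23 27 24 26 22 25 27 22 -4 -7 -7 -7 -7 -7 -7 -7 -6 -7 -7 -7 -6]
65 [21 21 20 22 24 26 22 23 23 22 21 21 24 20 12  2  2  0  0  2  3  0  0  3 16 22 17 22 22 20 20 24 23 25 25 26 27 14 -2 -5 -5 -6 -8 -6 -6 -6]
```

Run:
```python
from h import *
d=dict(np.load("pics/w10.npz"));C=-d["R"].T@d["t"]
def r(u,v):
    x=d["R"].T@np.linalg.inv(d["mtx"])@np.array([u,v,1.]);return x/np.linalg.norm(x)
def axis(v,l,rr):
    b=r(l,v)+r(rr,v);return C+b*(.046-C[2])/b[2]
ang=lambda a,b:np.degrees(np.arctan2(*(b-a)[1::-1]))
A=[axis(5,288.5,344),axis(15,288.9,344.3),axis(25,289.9,344.6)]
M=[ray(d,(a+b)/2,v,z) for v,a,b,z in((5,303.2,323,.146),(35,305.6,325.2,.146),(65,308,327.4,.154))]
print(A,M,"pipe",ang(A[2],A[0]),"arm",ang(M[2],M[0]),ang(M[1],M[0]))
# pipe line through shaft: angle from pipe axis extrapolated
top=dict(env.get_image("top"));hsv=cv2.cvtColor(top["image"],cv2.COLOR_RGB2HSV)
m=((hsv[:,:,1]<20)&(hsv[:,:,2]>75)).astype(np.uint8)[170:205,420:450]
n,l,s,c=cv2.connectedComponentsWithStats(m);print(s,c+[420,170])
```

```text
[array([ 0.60389426, -0.21606932,  0.046     ]), array([ 0.60326303, -0.20475946,  0.046     ]), array([ 0.60223901, -0.19327488,  0.046     ])] [array([ 0.60509433, -0.19088255,  0.146     ]), array([ 0.60240585, -0.16405333,  0.146     ]), array([ 0.59948478, -0.13513151,  0.154     ])] pipe -85.84667115539098 arm -84.25436589100502 -84.27765447352333
[[   0    0   30   35 1018]
 [  13   10    7    6   32]] [[434.44695481 187.13555992]
 [436.1875     182.6875    ]]
```

Run:
```python
from h import *
t6=dict(np.load("pics/t6.npz"));t=dict(env.get_image("top"))
ang=lambda a,b:np.degrees(np.arctan2(*(b-a)[1::-1]))
S=ray(t,370,194,.1805)
for n,i in(("t6",t6),("now",t)):
    hsv=cv2.cvtColor(i["image"],cv2.COLOR_RGB2HSV);m=((hsv[:,:,1]<25)&(hsv[:,:,2]>70)).astype(np.uint8)[176:196,425:447]
    print(n,'\n'.join(''.join('.#'[x] for x in r) for r in m))
    k,l,s,c=cv2.connectedComponentsWithStats(m);j=1+s[1:,4].argmax();u=c[j]+[425,176];X=ray(i,*u,.233);print(u,X,ang(S,X))
```

```text
t6 ......................
......................
......................
......................
......................
......................
.........####.........
........######........
........#######.......
........######........
........######........
.........####.........
......................
......................
......................
......................
......................
......................
...#..................
......................
[435.60606061 184.48484848] [ 0.60505549 -0.24352135  0.233     ] -84.47948246959254
now ......................
......................
......................
......................
..........####........
.........######.......
........#######.......
........#######.......
.........######.......
.........#####........
......................
......................
......................
......................
......................
......................
......................
...#..................
...#..................
...#..................
[436.22857143 182.57142857] [ 0.60962033 -0.24522213  0.233     ] -82.8410700462921
```

Wrist arm angle is now −84.3° against the pipe's −85.9°. The top camera shows the crank backing up about 1.5° when the jaws let go. One more regrasp, turning a little past to allow for that.

```bash
python3 -m handwheel '[85,0.4,0,0.3,0,0,0,85,0.7,0,0.6,0,0,0,85,0.7,0,0.8,0,0,0,85,0.6,0,0.8,0,0,0,85,0.2,0,0.8,0,0,0,85,0,0,0.6,0,0,0,85,0,0,0.3,0,0,0,85,0,0,0,0,0,0]'
python3 - <<'E'
from h import *
rem([.5944,-.0993,.151],-178.6)
E
```

```text
time_s: 25.85
tcp_pos: [0.5892, -0.1066, 0.2299]
ee_rot: [[0.013, -1.0, -0.012], [-1.0, -0.013, 0.001], [-0.001, 0.012, -1.0]]
force: [-0.0, 0.1, 0.7]
opening: 0.996
t 25.85 shift [-0.287 -0.251  3.154] turn [ 0.138  0.009 -0.131] tcp [ 0.5892 -0.1066  0.2299] yawY -179.25 q6 162.0 F [-0.   0.1  0.7] M [-0.01  0.05  0.06] op 85.1
```

```bash
python3 -m handwheel '[85,-0.14,-0.12,0.4,0.07,0,-0.07,85,-0.14,-0.1,0.6,0.06,0,-0.06,85,0,0,0.6,0,0,0,85,0,0,0.5,0,0,0,85,0,0,0.4,0,0,0,85,0,0,0.3,0,0,0,85,0,0,0,0,0,0]'
python3 - <<'E'
from h import *
rem([.5944,-.0993,.151],-178.6)
E
```

```text
time_s: 26.55
tcp_pos: [0.597, -0.0982, 0.158]
ee_rot: [[0.028, -1.0, 0.006], [-1.0, -0.028, -0.001], [0.001, -0.006, -1.0]]
force: [-1.6, 0.3, -0.3]
opening: 1.001
t 26.55 shift [0.042 0.108 0.281] turn [-0.07  -0.009  0.039] tcp [ 0.597  -0.0982  0.158 ] yawY -178.4 q6 162.0 F [-1.6  0.3 -0.3] M [ 0.01  0.03 -0.02] op 85.5
```

```bash
python3 -m handwheel '[85,0.04,0.1,0.15,-0.06,0,0.03,85,0,0,0,0,0,0,30,0,0,0,0,0,0,30,0,0,0,0,0,0,30,0,0,0,0,0,0,30,0,0,0,0,0,0,30,0,0,0,0,0,0,30,0,0,0,0,0,0,30,0,0,0,0,0,0.3,30,0,0,0,0,0,0.3,30,0,0,0,0,0,0.25,30,0,0,0,0,0,0]'
python3 - <<'E'
from h import *
rem([.5944,-.0993,.151],-182.4)
t=dict(env.get_image("top"));hsv=cv2.cvtColor(t["image"],cv2.COLOR_RGB2HSV);m=((hsv[:,:,1]<25)&(hsv[:,:,2]>70)).astype(np.uint8)[176:196,425:447]
k,l,s,c=cv2.connectedComponentsWithStats(m);j=1+s[1:,4].argmax();print(c[j]+[425,176],s[j])
E
```

```text
time_s: 27.75
tcp_pos: [0.5946, -0.0998, 0.1566]
ee_rot: [[-0.052, -0.999, 0.001], [-0.999, 0.052, -0.003], [0.003, -0.001, -1.0]]
force: [-1.9, -0.0, 0.2]
opening: 0.455
t 27.75 shift [-0.02   0.009  0.224] turn [-0.016 -0.032 -0.118] tcp [ 0.5946 -0.0998  0.1566] yawY 177.01 q6 166.5 F [-1.9 -0.   0.2] M [-0.01  0.16  0.49] op 38.8
[436.63333333 187.63333333] [ 9  9  6  6 30]
```

```bash
python3 -m handwheel '[50,0,0,0,0,0,0,60,0,0,0,0,0,0,85,0,0,0,0,0,0,85,0,0,0,0,0,0,85,0,0,-0.3,0,0,0,85,0,0,-0.8,0,0,0,85,0,0,-1,0,0,0,85,0,0,-1,0,0,0,85,-0.3,0,-1,0,0,0,85,-0.5,0,-1,0,0,0,85,-0.7,0,-1,0,0,0,85,-0.7,0,-1,0,0,0,85,-0.5,0,-0.5,0,0,0,85,0,0,0,0,0,0,85,0,0,0,0,0,0]'
cat > chk.py <<'E'
from h import *
rem([.595,-.0991,.148],-175.1)
d,o=wrist();C=-d["R"].T@d["t"]
im=cv2.GaussianBlur(d["image"],(3,9),1).astype(float);q=(im[:,:,1]-im[:,:,0])/(im.sum(2)+1)*300
def r(u,v):
    x=d["R"].T@np.linalg.inv(d["mtx"])@np.array([u,v,1.]);return x/np.linalg.norm(x)
def cross(v,u,step,f):
    while not f(q[v,u]):u+=step
    a,b=q[v,u-step],q[v,u];return u-step+step*(11-a)/(b-a)
ang=lambda a,b:np.degrees(np.arctan2(*(b-a)[1::-1]))
A=[];M=[]
for v in(5,15,25,35,50,65):
    u0=int(proj(d,[.597,-.15,.146])[0])
    l=cross(v,u0,-1,lambda x:x>11);rr=cross(v,u0,1,lambda x:x>11)
    M.append(ray(d,(l+rr)/2,v,.146 if v<45 else .154));print(v,round(l,1),round(rr,1))
    if v<30:
        L=cross(v,int(l)-5,-1,lambda x:x<11);R_=cross(v,int(rr)+5,1,lambda x:x<11);b=r(L,v)+r(R_,v);A.append(C+b*(.046-C[2])/b[2]);print(" pipe",round(L,1),round(R_,1))
print("pipe",ang(A[2],A[0]),"arm",ang(M[3],M[0]),ang(M[5],M[0]))
t=dict(env.get_image("top"));hsv=cv2.cvtColor(t["image"],cv2.COLOR_RGB2HSV);m=((hsv[:,:,1]<25)&(hsv[:,:,2]>70)).astype(np.uint8)[176:196,425:447]
k,l,s,c=cv2.connectedComponentsWithStats(m);j=1+s[1:,4].argmax();u=c[j]+[425,176];X=ray(t,*u,.233);print(u,ang(ray(t,370,194,.1805),X),X)
E
python3 chk.py
```

```text
time_s: 29.3
tcp_pos: [0.5989, -0.0304, 0.3587]
ee_rot: [[-0.058, -0.998, 0.009], [-0.998, 0.058, -0.002], [0.002, -0.009, -1.0]]
force: [0.6, 0.0, -0.4]
opening: 0.998
t 29.3 shift [2.736 0.073 8.434] turn [-0.105 -0.027 -1.646] tcp [ 0.5989 -0.0304  0.3587] yawY 176.67 q6 173.3 F [ 0.6  0.  -0.4] M [-0.01  0.01  0.03] op 85.2
5 301.6 321.3
 pipe 282.0 337.2
15 302.6 322.1
 pipe 283.4 338.2
25 303.6 323.3
 pipe 285.0 339.2
35 305.0 324.3
50 307.1 325.6
65 308.5 327.3
pipe -85.94072755648867 arm -86.95706909281274 -86.93289377154917
[436.70967742 185.90322581] -85.85951399420358 [ 0.60158912 -0.24600435  0.233     ]
```

Arm −87.0° against pipe −85.9° in the wrist view, and −85.9° against −87° in the top view. The two bracket zero, so the grip is over the pipe to about 1°. Handing in.

```bash
python3 -c "
from station import env
o=env.get_obs();print(o['time_s'],o['force'],o['tcp_pos']);print(env.job_done())"
```

```text
29.4 [-0.08221596 -0.85223929 -0.6457973 ] [ 0.59858435 -0.03076128  0.35783655]
the job is handed in; nothing more can be done
None
```

The steel crank is back on the shaft, seated on the collar, with its grip over the middle of the outlet pipe. I let go and handed the job in at 29.4 s.

- **Seating:** I gripped the hub by its flats and lowered it until it rested on the key ends. A light turn let it drop into the splines. It stopped firmly with the hub underside at about 140 mm, which is collar height. I took that from the arm's position and the felt stop, and did not measure it in a picture after the last release.
- **Winding:** The crank turned the shaft toward the pipe. It backed up when I first let go, leaving the arm about 3° short, so I took hold of the hub twice more to correct it.
- **Last checks:** The two cameras disagree slightly. The wrist view puts the arm at −87.0° and the pipe at −85.9°. The top view puts the arm at −85.9° and the pipe at −87.0°. The grip is therefore within about 1° of the pipe's line.
- **Clearance and forces:** At hand-in the gripper was open about 20 cm above the hub, with no contact force. The largest wrist force I read was about 13 N. I did not move the other things on the table.

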